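# Charge the glass lathe's lubricator until its indicator pin is out

## Robot

A 6-joint arm with a two-finger parallel gripper is mounted at the origin on the work surface. World frame = base frame: x ahead of the robot, y to its left, z up, the work surface at z = 0. Lengths are in m, angles in degrees, forces in N, time in s.
With the tool pointing down it reaches from about 0.4 to 0.925 m from the base axis. Payload 3.4 kg.
Tool frame: the origin (TCP) lies on the mounting face of the last link; the fingertips stand 173 mm ahead of it and the grasp point (between the pads) lies 155 mm ahead of it; z points along the fingers, y is the direction in which the jaws open and shut (so a half turn about z gives the same grasp; the last joint's range is limited). The gripper opens to 85 mm and grips with 20 to 120 N. Pads are 22 mm wide; open, the fingers measure 114 mm over their backs; the gripper's body (76 mm by 85 mm) begins 54 mm behind the grasp point. The pads swing forward as they close: fully open they stand 13 mm farther back than shut.
Start: joints at [-80.644, 17.578, 86.31, -0, 76.112, -4.211], TCP at [0.135, -0.559, 0.405] pointing down, gripper open.
Joint ranges: [-179.03, 179.03], [-60, 130.46], [8.19, 133.38], [-81.62, 261.62], [5.75, 156.47], [-153.77, 153.77]. Speed limits (degrees/s): [147.25, 147.25, 180, 180, 180, 180].

## Interface

Orientations are given as [roll, pitch, yaw] about the fixed x, y, z axes, in that order (R = Rz(yaw) Ry(pitch) Rx(roll)).
In Python, from plant import arm, viewer, order gives the robot as it stands. The module is installed in compiled form; this text tells all that it offers.
- The arm moves only by the shell command python3 -m creep 'ROWS' [FORCE]. ROWS is JSON, a list of rows, each a list of 5 numbers: the shift along the tool's x, y, z in cm, then the turn about the tool's z in rad, then the closure, from 0 (fully open) to 1 (shut). In form: [[dx, dy, dz, yaw, grip], ...]. A call has 1 to 8 rows; each row shifts and turns the commanded pose from where the row before left it, along the tool's axes as they then stand; what a row does not reach is not made up. A row lasts 1/10 s, in which the tool goes at most 50 mm and 8.59 degrees, less where a joint would pass 70% of its speed; a pose out of reach is approached as far as the arm can. A call with a gripper value outside its range is refused whole. The fingers move at their own pace and stop on an object; FORCE is the grip in N (left out, the last holds). Time passes only in rows, so rows that do not move let the fingers close. It gives the time, the measured TCP pose, the force and the opening at its end, in the units of the state.
- arm.get_state(): the state, without advancing time (a new reading comes with each control period).
- viewer.snapshot(name): name is "scene" or "top" or "wrist"; returns a dict with "image" (400x640x3 uint8, red, green, blue), "vertical_fov" (degrees; the focal length in pixels is half the picture's height over the tangent of half this angle, whatever the lens; pixels are square), "cx", "cy" (the principal point, pixels), "R" (3x3) and "t" (3): a world point X has camera coordinates R X + t. Camera axes: x right, y down, z forward; pixel columns grow to the right and rows downward; lengths in m; the calibration is good to about 2 mm. The wrist camera is an equidistant fisheye: a pixel r from the principal point sees the ray r / f radians off the axis. A picture is of the moment at which its call begins. There is no depth.
- order.job_done(): hands the job in, once; it reports no verdict.
The state is a dict: "t": time; "q": joint angles; "qd": joint speeds; "tau": joint torques, N m; "tool_pos": TCP position; "eef_rot": TCP orientation; "ft_force": force on the tool from outside, world axes, zero at the start; "torque": the same for the moment, N m; "opening": finger opening in m.
Only numpy, scipy, OpenCV 4.12 (cv2) and the standard library are available. Lean on these libraries where they do the work, as an engineer would, in place of code of your own. Each camera call takes 0.05 s, during which the arm holds its last target. There are 200 camera calls.

## Task

Charge the grease line of the glass lathe with the hand lubricator bolted to the bench: with your fingertips push its black palm button right down and let it spring all the way back up, again and again, until the red indicator pin stands fully out of its brass boss, then leave the button up and take your hand away. Bring the pin out by pumping alone, without touching it; nothing is to be grasped or picked up, and the pot, the jar and the paddle stay where they are.

Things in the scene. Friction and masses are not known exactly. Their poses are not given: they have to be found in the camera images.
- pump: Hand lubricator bolted to the bench on a steel plate 120 x 250 x 8 mm (own x, y; plate centre at y +10 mm). Origin on the bench below the palm button. Above it a grey casting, barrel and brass nut, 148 mm high, then rod, return spring and black button. At y +85 mm the grease reservoir with white cap, 78 mm across, 146 mm high; at y -61 mm the valve block, 58 mm high, with the pin's brass boss.
- plunger_top (a point): Centre of the top of the black mushroom palm button (50 mm across, 24 mm thick, the flat of its top 30 mm across, 212 mm above the bench when up). It moves with the button, straight down.
- plunger (a joint): How far the palm button is pushed down, m: 0 = fully up, 0.026 = at its lower stop. The return spring pushes back with about 6 N at the top and 14 N at the bottom (a few N more in motion) and raises the button within about 0.3 s if nothing rests on it.
- indicator (a joint): How far the red pin has risen, m: starts at 0 to 0.008, 0.024 is fully out. It rises as the button goes down and stays put as the button comes up. The first stroke gives 2 to 6.6 mm, each further full stroke 4 mm; strokes of less than about 70 % of the travel, down and back up, gain little or nothing. 4 to 6 full strokes bring it fully out; more do not move it.
- indicator_tip (a point): Centre of the top of the red indicator pin (12 mm across); it moves with the pin. 74 mm above the bench with the pin fully in (4 mm above the boss), 98 mm with it fully out (28 mm above the boss). The pin's lowest 6 mm are yellow: 5 mm of this band show above the boss when the pin is fully out, 1 mm a stroke before.
- indicator_boss (a point): Centre of the top face of the brass hexagonal boss (28 mm across) out of which the pin rises, 70 mm above the bench, at x = 0, y = -65 mm of pump.
- indicator_pin: The red indicator pin itself; its axis is 65 mm to -y of the pump's origin. Its own origin is hidden inside the block, 74 mm below its tip. Not to be touched.
- pot: A brown stoneware pot, open at the top, 96 mm across, 82 mm high, loose on the bench; origin at the centre of its underside.
- jar: A closed green glass jar with a black lid, 58 mm across, 85 mm high, loose on the bench; origin at the centre of its underside.
- paddle: A graphite shaping paddle lying loose on the bench: dark blade 85 x 55 x 14 mm to its +x, wooden handle 22 mm thick to its -x, 225 mm long overall; origin on the bench, near its middle.

How it is judged:
By the outcome, as a careful person would: the job done as asked, in the order asked, and still so for the second after the job is handed in, with the robot touching nothing.
It also fails if it takes over 48 s, if anything falls off the work surface, if the arm or the gripper's body presses on something with over 40 N, if the wrist force passes 120 N, or if a joint passes its speed limit or range.

## Working session

There is one attempt and no reset: what is moved stays moved. The work goes in short steps, Python scripts to look and compute and a shell command to move; the robot and the scene stay as the last step left them, time stands still between calls to the robot, and variables do not carry over. Pictures are saved under pics/ and viewed, about 8 in all and at most 12, crops included, and the job is handed in when it is done.

```bash
mkdir -p pics; cat > h.py <<'E'
import numpy as np, cv2
from plant import arm, viewer, order
def snap(cam,name,crop=None,s=1):
    d=viewer.snapshot(cam); im=d["image"]
    np.savez(f"pics/{name}.npz",**{k:d[k] for k in d})
    if crop: im=im[crop[1]:crop[3],crop[0]:crop[2]]
    im=cv2.resize(im,None,fx=s,fy=s,interpolation=cv2.INTER_CUBIC)
    cv2.imwrite(f"pics/{name}.png",im[:,:,::-1]); return d
def ray(d,u,v):
    f=d["image"].shape[0]/2/np.tan(np.radians(d["vertical_fov"])/2)
    r=np.array([(u-d["cx"])/f,(v-d["cy"])/f,1]); R=d["R"]
    return -R.T@d["t"], R.T@r
def atz(d,u,v,z):
    o,r=ray(d,u,v); return o+r*(z-o[2])/r[2]
def proj(d,X):
    f=d["image"].shape[0]/2/np.tan(np.radians(d["vertical_fov"])/2)
    c=d["R"]@np.array(X)+d["t"]; return c[0]/c[2]*f+d["cx"],c[1]/c[2]*f+d["cy"]
E
python3 - <<'E'
from h import *
snap("top","t1"); snap("scene","s1")
a=cv2.imread("pics/t1.png");b=cv2.imread("pics/s1.png")
s=arm.get_state();print(s["t"],s["tool_pos"],s["eef_rot"],s["opening"],s["ft_force"])
E
```

```text
0.1 [ 0.13481078 -0.55865394  0.40385258] [-1.79892603e+02 -7.64125964e-03  1.35678797e+01] 0.08535490998486059 [ 0.80084129  0.89137921 -0.03310781]
```

View pics/t1.png

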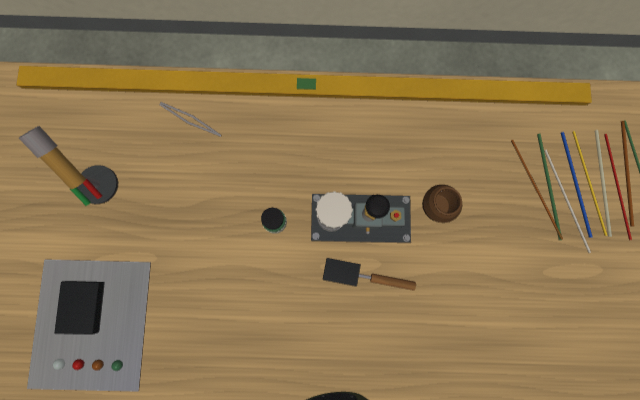

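View pics/s1.png

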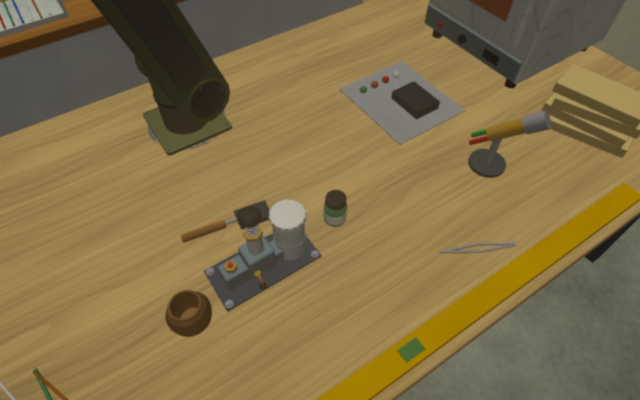

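The top view shows the button at (377,206), the pin at (396,215), the white cap at (334,211), the pot at (443,204), the jar at (273,220) and the paddle at (370,275). The scene view shows the same layout, with the button at (249,216) and the pin at (231,267).

```bash
python3 - <<'E'
from h import *
t=np.load("pics/t1.npz");s=np.load("pics/s1.npz")
print("cam",-t["R"].T@t["t"],-s["R"].T@s["t"])
print("btn",atz(t,377,206,.205),atz(s,249,214,.208))
print("pin",atz(t,396,215,.076),atz(s,231,266,.076))
print("cap",atz(t,334,211,.146),atz(s,288,211,.146))
print("bolts",*[atz(t,u,v,.01)[:2] for u,v in[(317,198),(405,200),(406,237),(316,236)]])
print("jar",atz(t,273,219,.085),"pot",atz(t,443,204,.08))
a=t["image"][180:260,290:430];b=s["image"][180:320,170:330]
cv2.imwrite("pics/z1.png",np.vstack([cv2.resize(a,(560,320),interpolation=2),cv2.resize(b,(320,280),interpolation=2) if 0 else cv2.resize(b[:70*2][:, :],(560,280*1),interpolation=2)])[:,:,::-1])
E
```

```text
cam [0.42819076 0.06917628 0.98240082] [ 1.04760431 -0.22521387  0.91661773]
btn [ 0.551859   -0.05611545  0.205     ] [ 0.55284684 -0.05586977  0.208     ]
pin [ 0.55228171 -0.12153486  0.076     ] [ 0.5605028  -0.12197427  0.076     ]
cap [0.54772193 0.02741099 0.146     ] [0.5490447  0.03266117 0.146     ]
bolts [0.59909433 0.0641763 ] [ 0.60021324 -0.15845032] [ 0.50671309 -0.16009092] [0.5031987  0.06413749]
jar [0.53392722 0.16468086 0.085     ] pot [ 0.58080967 -0.23138046  0.08      ]
```

View pics/z1.png

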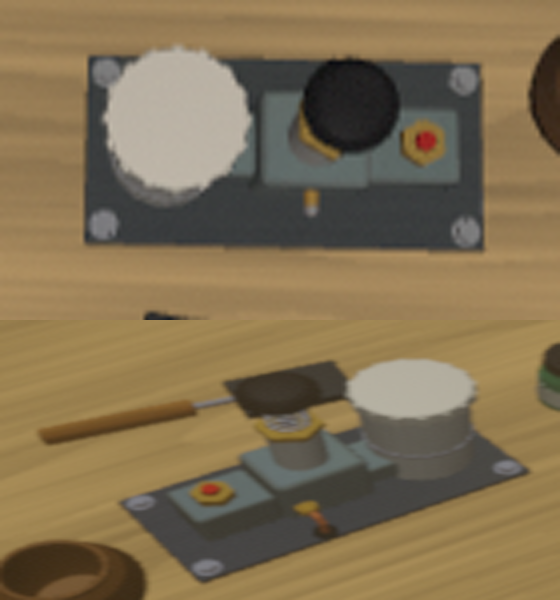

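```bash
python3 -m creep '[[3.74,-2.79,0,0,1],[3.74,-2.79,0,0,1],[3.74,-2.79,0,0,1],[3.74,-2.79,0,0,1],[3.74,-2.79,0,0,1],[3.74,-2.79,0,0,1],[3.74,-2.79,0,0,1]]' 30 && python3 -m creep '[[3.74,-2.79,0,0,1],[3.74,-2.79,0,0,1],[3.74,-2.79,0,0,1],[3.74,-2.79,0,0,1],[3.74,-2.79,0,0,1],[3.74,-2.79,0,0,1],[3.74,-2.79,0,0,1],[0,0,0,0,1]]'
python3 - <<'E'
from h import *
d=snap("scene","s2",(170,120,330,320),3); s=arm.get_state()
Tx,Ty=0.552,-0.056
p=s["tool_pos"];from scipy.spatial.transform import Rotation as Ro
R=Ro.from_euler("xyz",s["eef_rot"],degrees=True).as_matrix()
print(p,s["eef_rot"],s["ft_force"],s["opening"],"tip",p+R[:,2]*.173,"delta tool cm",100*R.T@(np.array([Tx,Ty,.212])-p-R[:,2]*.173))
E
```

```text
t: 0.8
tool_pos: [0.3442, -0.306, 0.4045]
eef_rot: [-180.0, 0.0, 13.5]
ft_force: [0.5, -0.2, 0.3]
opening: 0.0
t: 1.6
tool_pos: [0.5553, -0.0524, 0.4042]
eef_rot: [-179.9, -0.2, 13.9]
ft_force: [-1.2, -1.5, 0.7]
opening: 0.0001
[ 0.55358263 -0.05420532  0.40397724] [-1.79969185e+02  2.65880780e-02  1.38226361e+01] [-0.39650152 -1.02384377  0.41334894] 0.00010963608233390958 tip [ 0.55348245 -0.05413415  0.23097729] delta tool cm [-0.187649    0.1467836   1.89773727]
```

View pics/s2.png

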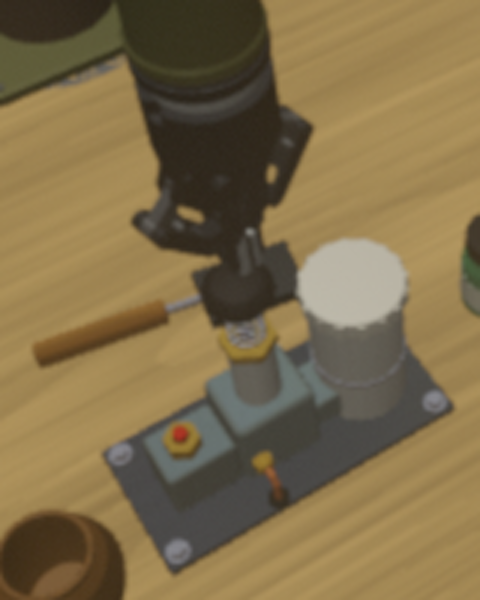

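The shut fingertips are right over the button at crop (240,280), clear of everything else. The pin is low, at (180,435). I'll make the first press gently.

```bash
python3 -m creep '[[-0.19,0.15,0.9,0,1],[0,0,0.9,0,1],[0,0,0.8,0,1],[0,0,0.8,0,1],[0,0,0.6,0,1],[0,0,0.4,0,1],[0,0,0,0,1],[0,0,0,0,1]]'; python3 -m creep '[[0,0,0.15,0,1],[0,0,0,0,1],[0,0,0,0,1]]'
```

```text
t: 2.45
tool_pos: [0.5495, -0.0595, 0.3618]
eef_rot: [-180.0, 0.0, 13.4]
ft_force: [-3.3, 1.2, 12.1]
opening: 0.0001
t: 2.75
tool_pos: [0.5494, -0.0595, 0.3605]
eef_rot: [-180.0, -0.0, 13.4]
ft_force: [-4.2, 2.0, 13.7]
opening: 0.0003
```

```bash
python3 -m creep '[[0,0,0.2,0,1],[0,0,0.1,0,1],[0,0,0,0,1],[0,0,0,0,1]]'
```

```text
t: 3.15
tool_pos: [0.5493, -0.0595, 0.3594]
eef_rot: [180.0, -0.1, 13.4]
ft_force: [-7.0, 1.3, 23.2]
opening: 0.0002
```

```bash
python3 -m creep '[[0,0,-0.9,0,1],[0,0,-0.9,0,1],[0,0,-0.9,0,1],[0.3,-0.25,-0.9,0,1],[0,0,0,0,1],[0,0,0,0,1],[0,0,0,0,1]]'; python3 - <<'E'
from h import *
d=snap("scene","s3",(170,120,330,320),3); print(arm.get_state()["ft_force"])
E
```

```text
t: 3.85
tool_pos: [0.5527, -0.0555, 0.3912]
eef_rot: [-180.0, 0.1, 13.5]
ft_force: [0.1, 0.1, 0.3]
opening: 0.0002
[ 0.10242    -0.69614865 -0.21538729]
```

View pics/s3.png

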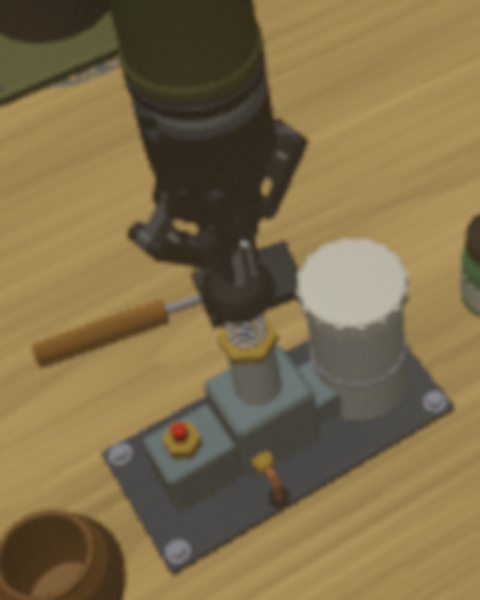

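The button is back up and the pin at (180,430) has risen slightly. I'll repeat full strokes.

```bash
D(){ :; }
python3 -m creep '[[0,0,0.9,0,1],[0,0,0.9,0,1],[0,0,0.9,0,1],[0,0,0.5,0,1],[0,0,0.4,0,1],[0,0,0,0,1],[0,0,0,0,1],[0,0,0,0,1]]'
python3 -m creep '[[0,0,-0.9,0,1],[0,0,-0.9,0,1],[0,0,-0.9,0,1],[0,0,-0.9,0,1],[0,0,0,0,1],[0,0,0,0,1],[0,0,0,0,1],[0,0,0,0,1]]'
python3 -m creep '[[0,0,0.9,0,1],[0,0,0.9,0,1],[0,0,0.9,0,1],[0,0,0.5,0,1],[0,0,0.4,0,1],[0,0,0,0,1],[0,0,0,0,1],[0,0,0,0,1]]'
python3 -m creep '[[0,0,-0.9,0,1],[0,0,-0.9,0,1],[0,0,-0.9,0,1],[0,0,-0.9,0,1],[0,0,0,0,1],[0,0,0,0,1],[0,0,0,0,1],[0,0,0,0,1]]'
python3 -m creep '[[0,0,0.9,0,1],[0,0,0.9,0,1],[0,0,0.9,0,1],[0,0,0.5,0,1],[0,0,0.4,0,1],[0,0,0,0,1],[0,0,0,0,1],[0,0,0,0,1]]'
python3 -m creep '[[0,0,-0.9,0,1],[0,0,-0.9,0,1],[0,0,-0.9,0,1],[0,0,-0.9,0,1],[0,0,0,0,1],[0,0,0,0,1],[0,0,0,0,1],[0,0,0,0,1]]'
python3 - <<'E'
from h import *
d=snap("scene","s4",(190,210,290,290),6)
E
```

```text
t: 4.7
tool_pos: [0.5532, -0.0552, 0.3593]
eef_rot: [179.9, -0.2, 13.6]
ft_force: [-5.7, 1.2, 22.3]
opening: 0.0003
t: 5.5
tool_pos: [0.5528, -0.0551, 0.3912]
eef_rot: [-180.0, 0.1, 13.6]
ft_force: [1.1, 0.7, -0.3]
opening: 0.0001
t: 6.3
tool_pos: [0.5533, -0.0552, 0.3593]
eef_rot: [179.9, -0.2, 13.6]
ft_force: [-4.5, 0.4, 21.5]
opening: 0.0001
t: 7.1
tool_pos: [0.5528, -0.0552, 0.3913]
eef_rot: [-180.0, 0.1, 13.6]
ft_force: [-0.4, 0.1, 0.3]
opening: 0.0003
t: 7.9
tool_pos: [0.5533, -0.0553, 0.3593]
eef_rot: [179.9, -0.2, 13.6]
ft_force: [-5.2, 0.5, 21.4]
opening: -0.0
t: 8.7
tool_pos: [0.5528, -0.0552, 0.3912]
eef_rot: [-180.0, 0.1, 13.6]
ft_force: [-0.1, 0.6, -0.2]
opening: -0.0002
```

View pics/s4.png

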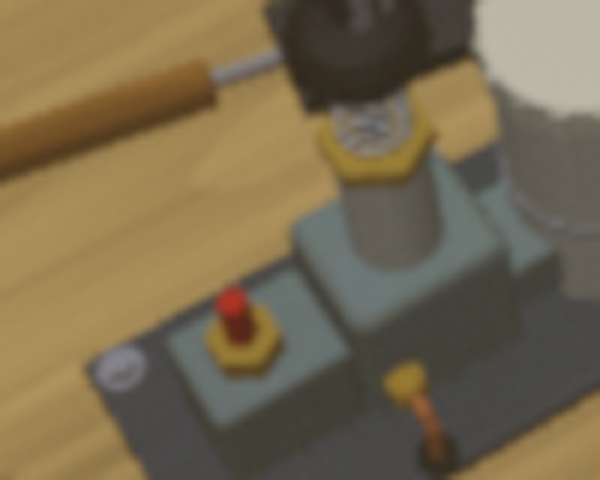

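The pin tip is at crop (232,300) and well risen, but no yellow shows yet. Two more strokes, then back up clear.

```bash
python3 -m creep '[[0,0,0.9,0,1],[0,0,0.9,0,1],[0,0,0.9,0,1],[0,0,0.5,0,1],[0,0,0.4,0,1],[0,0,0,0,1],[0,0,0,0,1],[0,0,0,0,1]]'
python3 -m creep '[[0,0,-0.9,0,1],[0,0,-0.9,0,1],[0,0,-0.9,0,1],[0,0,-0.9,0,1],[0,0,0,0,1],[0,0,0,0,1],[0,0,0,0,1],[0,0,0,0,1]]'
python3 - <<'E'
from h import *
snap("scene","s5")
E
python3 -m creep '[[0,0,0.9,0,1],[0,0,0.9,0,1],[0,0,0.9,0,1],[0,0,0.5,0,1],[0,0,0.4,0,1],[0,0,0,0,1],[0,0,0,0,1],[0,0,0,0,1]]'
python3 -m creep '[[0,0,-0.9,0,1],[0,0,-0.9,0,1],[0,0,-0.9,0,1],[0,0,-0.9,0,1],[0,0,0,0,1],[0,0,0,0,1],[0,0,0,0,1],[0,0,0,0,1]]'
python3 - <<'E'
from h import *
snap("scene","s6")
a=[np.load(f"pics/{n}.npz")["image"][235:290,205:265] for n in("s5","s6")]
cv2.imwrite("pics/z2.png",cv2.resize(np.hstack(a),None,fx=6.5,fy=6.5,interpolation=2)[:,:,::-1])
d=np.load("pics/s6.npz")
for z in(.07,.074,.078,.082,.09,.094,.098):print(z,proj(d,[.555,-.1215,z]))
E
```

```text
t: 9.55
tool_pos: [0.5533, -0.0552, 0.3593]
eef_rot: [179.9, -0.2, 13.6]
ft_force: [-5.1, 0.9, 20.8]
opening: -0.0001
t: 10.35
tool_pos: [0.5528, -0.0552, 0.3912]
eef_rot: [-180.0, 0.1, 13.6]
ft_force: [0.3, 0.0, -0.6]
opening: 0.0001
t: 11.2
tool_pos: [0.5534, -0.0552, 0.3594]
eef_rot: [179.9, -0.2, 13.6]
ft_force: [-4.6, 0.2, 20.3]
opening: 0.0002
t: 12.0
tool_pos: [0.5528, -0.0552, 0.3912]
eef_rot: [-180.0, 0.1, 13.6]
ft_force: [-0.2, 0.7, 1.0]
opening: -0.0001
0.07 (np.float64(230.46552365371298), np.float64(265.3687985372266))
0.074 (np.float64(230.17882604309557), np.float64(264.4627763149855))
0.078 (np.float64(229.89021307957285), np.float64(263.5507011915988))
0.082 (np.float64(229.59966550484552), np.float64(262.63251230696073))
0.09 (np.float64(229.01268818895983), np.float64(260.77754570644146))
0.094 (np.float64(228.71621861838207), np.float64(259.8406421215692))
0.098 (np.float64(228.41773476875187), np.float64(258.89737300899213))
```

View pics/z2.png

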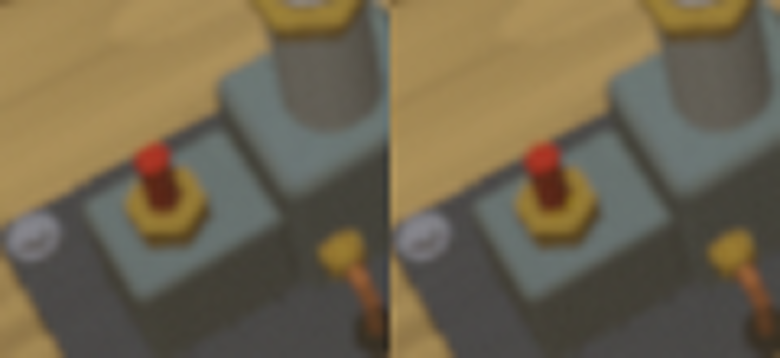

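Both pictures are the same: the tip is at full-frame (228.5, 258.8), where a height of 98 mm projects, and the last stroke didn't move it. Now I'll retreat.

```bash
python3 -m creep '[[0,0,-2,0,1],[0,0,-4,0,1],[0,0,-4,0,1],[0,0,-4,0,1],[-2,0,-2,0,1],[0,0,0,0,1],[0,0,0,0,1],[0,0,0,0,1]]'
python3 - <<'E'
from h import *
d=snap("scene","s7")
def m(n):
    return np.load(f"pics/{n}.npz")["image"].astype(int)[250:275,215:245]
for n in("s4","s5","s6"):print(n,abs(m(n)-m("s7")).mean())
a=d["image"]
cv2.imwrite("pics/z3.png",cv2.resize(a[170:330,150:350],None,fx=3.5,fy=3.5,interpolation=2)[:,:,::-1])
s=arm.get_state();print(s["ft_force"],s["qd"],s["t"])
E
```

```text
t: 12.85
tool_pos: [0.5337, -0.0598, 0.5504]
eef_rot: [-179.9, 0.1, 13.6]
ft_force: [-0.0, 0.1, -0.1]
opening: 0.0
s4 3.056888888888889
s5 2.581777777777778
s6 2.504888888888889
[-0.10109961  0.5591504  -0.24685432] [ 0.07745553  0.37213878 -0.19612876 -0.01255453  0.26273677 -0.03137474] 12.9
```

View pics/z3.png

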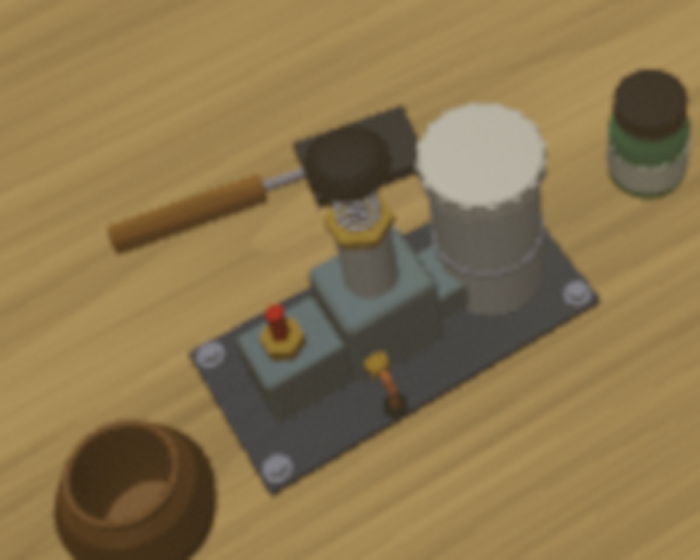

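```bash
python3 - <<'E'
from h import *
snap("top","t2"); snap("wrist","w2")
for n in("s1","s2","s3","s4","s5","s6","s7"):
    a=np.load(f"pics/{n}.npz")["image"].astype(float)[250:275,218:242]
    w=np.clip(a[...,0]-1.6*a[...,1]-20,0,None)*(a[...,0]>2.2*a[...,1]); b=w*(a[...,0]>150)
    v,u=np.mgrid[250:275,218:242]
    print(n,"red",(w*v).sum()/w.sum(),w.sum(),"bright tip v",(b*v).sum()/b.sum())
w=np.load("pics/w2.npz");print(w["vertical_fov"])
R,t=w["R"],w["t"];f=200/np.tan(np.radians(w["vertical_fov"])/2)
for z in (.07,.098):
    c=R@np.array([.555,-.1215,z])+t;th=np.arccos(c[2]/np.linalg.norm(c));h=np.hypot(c[0],c[1])
    u,v=c[0]/h*th*f+w["cx"],c[1]/h*th*f+w["cy"];print(u,v)
x0,y0=int(max(0,u-40)),int(max(0,v-40))
cv2.imwrite("pics/z4.png",cv2.resize(w["image"][y0:y0+75,x0:x0+80],None,fx=8,fy=8,interpolation=2)[:,:,::-1]);print(x0,y0)
E
```

```text
s1 red 264.229242979243 655.1999999999999 bright tip v 263.87115839243506
s2 red 264.2370564281559 687.5999999999999 bright tip v 263.96203413444795
s3 red 263.0631960631961 772.1999999999999 bright tip v 262.66140904311254
s4 red 260.37271897810217 876.7999999999998 bright tip v 260.0108191653787
s5 red 259.61949976841123 863.6 bright tip v 259.0057204147301
s6 red 259.5569160997733 881.9999999999999 bright tip v 258.8081417263475
s7 red 259.4799899949975 799.5999999999999 bright tip v 258.8941414141414
65.70646984690485
373.8531568569824 150.43163581875493
376.6213134682967 153.82104200958963
336 113
```

View pics/z4.png

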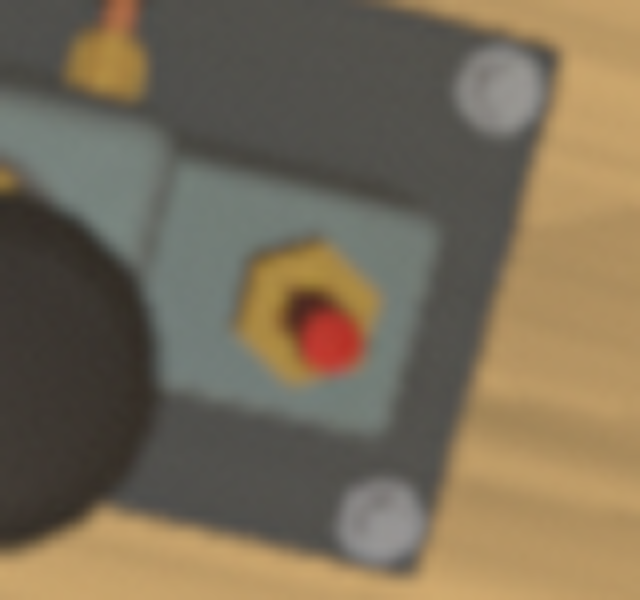

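The last stroke moved the pin only about 0.1 px, against 0.93 px for 4 mm, so it is at its end. The wrist view shows the red pin at (330,342) standing well out of its boss. I'm handing in.

```bash
python3 -c "
from plant import order,arm; order.job_done(); print(arm.get_state()['t'])"
```

```text
the job is handed in; nothing more can be done
the job is handed in; nothing more can be done
```

I pumped the palm button six full strokes with the shut fingertips, and the indicator pin now stands fully out. Each stroke went down to the lower stop, at 20–23 N, and back fully up. I then raised the hand about 16 cm clear and handed the job in at about 13 s.

**Pin:** its tip in the scene view rose from about row 263.9 to 258.9, where a height of 98 mm should appear. The sixth stroke moved it only 0.1–0.2 px, against 0.93 px for a full 4 mm stroke, so it is at its end.

**Scene:** after the retreat the button was up and the wrist force was about zero. The pot, jar and paddle looked unmoved in the picture; I did not measure their positions again.

**Not confirmed:** I could not make out the yellow band in any picture. It is only about 1 px high next to the brass, so the pin's state rests on its measured rise and on it no longer moving.

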